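Close a watch with the snap-back case press

ROBOT

A 6-joint arm with a two-finger parallel gripper is mounted at the origin on a cart in front of the work surface, level with it; the furniture and walls round the work are solid. World frame = base frame: x ahead of the robot, y to its left, z up, the work surface at z = 0. Lengths are in m, angles in rad, forces in N, time in s.
With the tool pointing down it reaches from about 0.3 to 0.775 m from the base axis. Payload 14.6 kg.
Tool frame: the origin (TCP) lies midway between the tips of the shut fingers; the grasp point (between the pads) lies 19 mm behind it; z points along the fingers, y is the line along which they close (so a half turn about z gives the same grasp; the last joint's range is limited). The gripper opens to 94 mm and grips with 3 to 60 N. Pads are 16 mm wide; open, the fingers measure 119 mm over their backs; the gripper's body (75 mm by 177 mm) begins 78 mm behind the grasp point.
Start: joints at [-1.283, 0.3, 1.521, -0, 1.321, -0.067], TCP at [0.191, -0.516, 0.205] pointing down, gripper open.
Joint ranges: [-3.03, 3.03], [-0.79, 2.21], [0.23, 2.52], [-1.04, 4.18], [0, 3.07], [-2.55, 2.55]. Speed limits (rad/s): [2.22, 2.22, 2.57, 3.14, 3.14, 3.14].

INTERFACE

Orientations are given as [roll, pitch, yaw] about the fixed x, y, z axes, in that order (R = Rz(yaw) Ry(pitch) Rx(roll)).
In Python, from station import ctrl gives the robot as it stands. The module is installed in compiled form; this text tells all that it offers.
- The arm moves only by the tool servo_tool, never from a script. Its argument "plan" is a list of rows, each a list of 7 numbers: the opening in per cent of the stroke, from 0 (shut) to 100 (fully open), then the shift along the tool's x, y, z in m, then the turn, a rotation vector about the tool's x, y, z in rad. A call has exactly 8 rows; each row shifts and turns the commanded pose from where the row before left it, along the tool's axes as they then stand; what a row does not reach is not made up. A row lasts 1/8 s, in which the tool goes at most 62.5 mm and 10.7 degrees, less where a joint would pass 70% of its speed; a pose out of reach is approached as far as the arm can. A call with a gripper value outside its range is refused whole. The fingers move at their own pace and stop on an object; "force" is the grip in N (left out, the last holds). Time passes only in rows, so rows that do not move let the fingers close, or fill a call up. It gives the time, the measured TCP pose, the force, the opening and the grip force at its end, in the units of the state.
- ctrl.get_obs(): the state, without advancing time (a new reading comes with each control period).
- ctrl.camera(name): name is "side" or "top" or "wrist"; returns a dict with "pixels" (384x512x3 uint8, red, green, blue), "z_map" (384x512 float32, m along the optical axis (not along the pixel's ray), 0 where there is no reading), "mtx" (3x3 intrinsics, pixels), "pose" (4x4, takes a point from camera to world coordinates). Camera axes: x right, y up, looking along -z (the intrinsics and any distortion apply to the point x, -y, -z); pixel columns grow to the right and rows downward; lengths in m; the calibration is good to about 2 mm. The wrist camera is an equidistant fisheye: a pixel r from the principal point sees the ray r / f radians off the axis. A picture is of the moment at which its call begins.
- ctrl.hand_in(): hands the job in; it is judged then, once.
The state is a dict: "time_s": time; "qpos": joint angles; "joint_vel": joint speeds; "tau": joint torques, N m; "ee_pos": TCP position; "eef_rot": TCP orientation; "force": force on the tool from outside, world axes, zero at the start; "moment": the same for the moment, N m; "grip_width": finger opening in m; "grip_force": force on a finger pad.
Only numpy, scipy, OpenCV 4.12 (cv2) and the standard library are available. Lean on these libraries where they do the work, as an engineer would, in place of code of your own. Each camera call takes 0.05 s, during which the arm holds its last target. There are 200 camera calls.

TASK

Close the open watch in the blue case press: lay the loose steel watch back, flat side up, squarely in the mouth of the case so that it rests on the snap lip, slide the carriage all the way in under the plunger, then press the black plunger knob straight down through its soft first stop until it comes up solid at the second stop, keep it there for about half a second, and let it rise again. The back must end up snapped down on the case all round and the carriage stay pushed in. Never push on the plunger with more than 25 N, because the crystal is underneath, and leave the bottle, the tin and the brass cube where they are.

Things in the scene. Friction and masses are not known exactly. Their poses are not given: they have to be found in the camera images.
- press: Watch-case press, fixed on the bench: blue cast frame, base 250 x 100 mm, its top 16 mm up, a column behind and a head that overhangs at 69 to 93 mm height. Origin on the bench on the plunger's vertical axis; +x points from the open front to the column, +z up. The base reaches from x = -165 to +85 mm. Its place varies and it is turned by up to 0.3 rad.
- carriage (a joint): Sliding carriage of the press, m: 0 is fully out at the front (loading), 0.095 is fully in against its stop, with the watch under the plunger. It slides along the press's +x with about 2.5 N of friction and stays where it is left. It starts within 20 mm of fully out.
- carriage_grip (a point): Centre of the black upright grip on the carriage: a round knob of 20 mm diameter, 22 mm high, on a thin post, its centre 65 mm above the bench and 72 mm in front of the case's centre. Take it from above with a finger on either side (across the press's y). Axes as the press.
- case_rim (a point): Centre of the mouth of the round steel watch case, at the height of its flat rim (38 mm above the bench). The case, 46 mm in diameter, lies face down and open in a nylon nest on the carriage and moves with it; bore 37 mm wide, with a sprung snap lip (four steel nubs) 2 mm below the rim. Axes as the press.
- watch_back: The loose watch back with a snap fit, about 30 g: a round steel flange 41 mm in diameter, 3.5 mm thick, over a tapered skirt at most 34 mm wide; 10.5 mm high in all. Origin at the centre of the skirt's underside; the flange's underside is 7 mm, its flat outer face 10.5 mm above it (own +z). It lies skirt down on the bench. Grip it by the flange; its turn does not matter.
- back_flange (a point): Centre of the underside of the watch back's flange. Laid loosely in the case, it stands 4 to 5 mm above the rim, the skirt resting on the snap lip; about 5 N on it snaps it past the lip; fully home it lies on the rim (within 0.3 mm of case_rim).
- plunger: Black plunger knob on top of the ram, 36 mm in diameter, 14.5 mm high, slightly domed, pressed straight down with closed fingertips. Origin at the centre of its top, 137 mm above the bench when up. Between knob and ram sits a stiffer spring: it gives way only above about 7 N and closes its 4.5 mm gap at about 13 N: the solid second stop. Over 25 N cracks the crystal.
- ram_collar (a point): Centre of the top of the brass collar on the ram under the plunger knob: 19.0 mm below the knob's top at rest (a gap of 4.5 mm under the knob), 14.5 mm at the second stop, where the gap is closed. It goes down with the ram; from first to second stop the knob sinks by about 9 mm in all.
- ram (a joint): Travel of the ram (with die and knob), m: 0 fully up, growing downward to 0.018, on a soft return spring (3 to 5 N) that lifts it when let go. The white die under it meets the watch back after 3 to 12 mm: the soft first stop. How deep that is differs each time (die screwed in more or less) and is not measured. After it the back snaps down and the ram follows it by 4 to 5 mm.
- flux_bottle: Bystander: white round bottle with a green needle tip, 48 mm in diameter, 120 mm high, 75 g, standing to the left of the press. Origin at the centre of its underside.
- parts_tin1: Bystander: round aluminium tin, 60 mm in diameter, 22 mm high, 40 g, to the left of the press's front. Origin at the centre of its underside.
- dapping_cube: Bystander: brass dapping cube of 42 mm, 0.42 kg, to the right of the press. Origin at the centre of its underside.
Not all that is in view belongs to the job. Of the things shaped like the watch_back, the steel one is meant.

How it is judged:
By the outcome, as a careful person would: the job done as asked, in the order asked, and still so for the second after the job is handed in, with the robot touching nothing.
It also fails if it takes over 72 s, if anything falls off the work surface, if the arm or the gripper's body presses on something with over 40 N, if the wrist force passes 120 N, or if a joint passes its speed limit or range.

## Working session

There is one attempt and no reset: what is moved stays moved. The work goes in short steps, Python scripts to look and compute and a tool call to move; the robot and the scene stay as the last step left them, time stands still between calls to the robot, and variables do not carry over. Pictures are saved under pics/ and viewed, at most 10 in all, crops included, and the job is handed in when it is done.

Besides the shell and the picture viewer there is one more tool, called after ">>>" as name(argument=value, ...) on one line, values as JSON. servo_tool: Moves the arm, as the interface text tells. Its arguments: {"type":"object","properties":{"plan":{"type":"array","items":{"type":"array","items":{"type":"number"}}},"force":{"type":"number"}},"required":["plan"]}

```bash
mkdir -p pics
cat > h.py <<'E'
from station import ctrl
import numpy as np, cv2
def cloud(c):
    K=c["mtx"];z=c["z_map"];v,u=np.mgrid[:z.shape[0],:z.shape[1]]
    P=np.stack([(u-K[0,2])/K[0,0]*z,-(v-K[1,2])/K[1,1]*z,-z],-1)
    return P@c["pose"][:3,:3].T+c["pose"][:3,3]
E
python3 - <<'E'
from h import *
o=ctrl.get_obs();print(o)
t=ctrl.camera("top");s=ctrl.camera("side")
for n,c in(("top",t),("side",s)):
    print(n,c["mtx"].round(1).tolist(),c["pose"].round(3).tolist(),(c["z_map"]>0).mean())
    np.savez(n+"0.npz",**c)
    cv2.imwrite(f"pics/{n}0.png",cv2.resize(c["pixels"][:,:,::-1],(800,600),interpolation=cv2.INTER_CUBIC))
E
```

```text
{'time_s': 0.0, 'qpos': array([-1.28256713e+00,  3.00492329e-01,  1.52159029e+00,  1.25075644e-05,
        1.32072557e+00, -6.65684546e-02]), 'joint_vel': array([ 0.00164707, -0.00042812, -0.00117066,  0.00012127,  0.00046356,
       -0.00208961]), 'tau': array([-3.50851406e-04, -5.31807554e+01, -3.52737880e+01,  7.08269281e-02,
        2.43939960e-02, -8.35335845e-05]), 'ee_pos': array([ 0.19100886, -0.51547473,  0.2048708 ]), 'eef_rot': array([-3.14038061e+00, -9.29448461e-05,  3.54794491e-01]), 'force': array([0.77205482, 0.42388448, 0.70656071]), 'moment': array([ 0.03387969,  0.01127424, -0.00593313]), 'grip_force': 0.0, 'grip_width': 0.09387707450369198}
top [[490.5, 0.0, 251.5], [0.0, 490.5, 184.1], [0.0, 0.0, 1.0]] [[-0.009, 0.991, -0.133, 0.424], [-1.0, -0.011, -0.008, -0.025], [-0.009, 0.133, 0.991, 1.094], [0.0, 0.0, 0.0, 1.0]] 0.9956614176432291
side [[367.5, 0.0, 255.6], [0.0, 367.5, 190.2], [0.0, 0.0, 1.0]] [[1.0, 0.029, -0.009, 0.55], [-0.025, 0.633, -0.774, -0.69], [-0.017, 0.774, 0.633, 0.652], [0.0, 0.0, 0.0, 1.0]] 0.9959920247395834
```

View pics/top0.png

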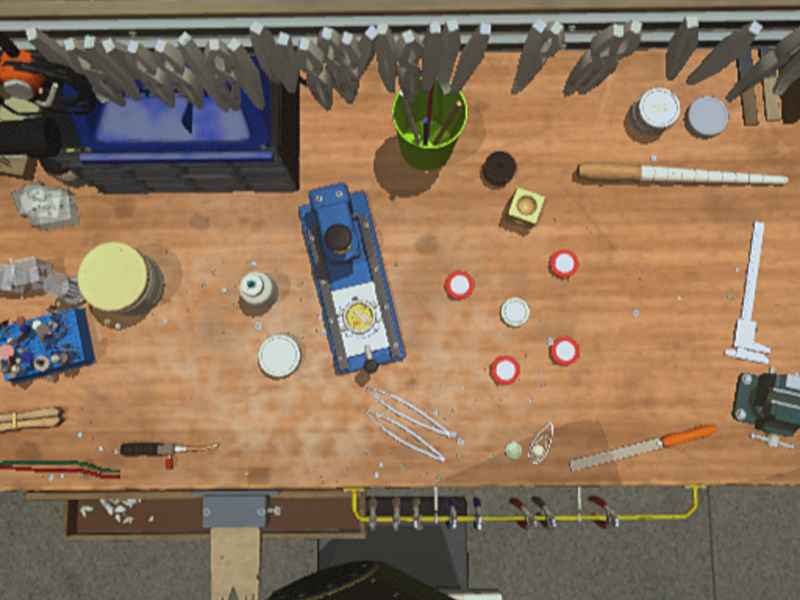

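View pics/side0.png

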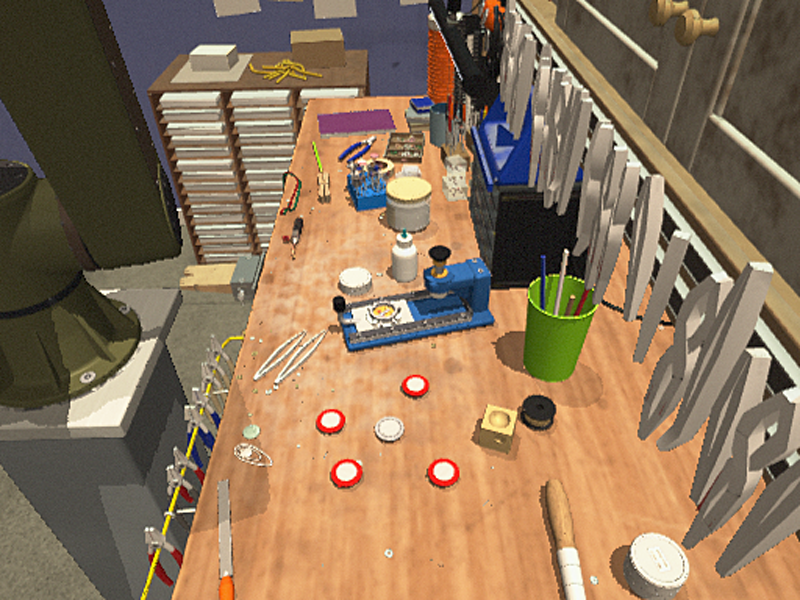

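The top view shows five watch-back-shaped discs. Four have a red ring, at (459,285), (564,264), (505,370) and (565,350); one is plain steel, at (515,312). The plain one fits "steel", so I'll confirm it in a crop. The press base runs from about (325,190) to (370,365), with the knob at (339,237), the case at (359,317) and the grip at (370,366).

Run:
```python
from h import *
t=dict(np.load("top0.npz"));s=dict(np.load("side0.npz"))
a=cv2.resize(t["pixels"][150:250,190:380],None,fx=4,fy=4,interpolation=cv2.INTER_CUBIC)
cv2.imwrite("pics/crop1.png",a[:,:,::-1])
P=cloud(t);Q=cloud(s)
hsv=cv2.cvtColor(t["pixels"],cv2.COLOR_RGB2HSV)
def blob(m,name):
    n,l,st,c=cv2.connectedComponentsWithStats(m.astype(np.uint8))
    for i in range(1,n):
        if st[i,4]>25: print(name,c[i].round(1),st[i,2:5],np.median(P[l==i],0).round(4),P[l==i].min(0).round(3),P[l==i].max(0).round(3))
X,Y,Z=P[...,0],P[...,1],P[...,2]
roi=(X>.3)&(X<.75)&(Y<.2)&(Y>-.35)
for lo,hi in((.006,.015),(.0155,.03),(.03,.05),(.05,.066),(.066,.08),(.08,.1),(.1,.128),(.128,.15)):
    blob(roi&(Z>lo)&(Z<hi),(lo,hi))
print("bench z",np.median(Z[roi]),np.median(Q[...,2][(Q[...,0]>.3)&(Q[...,0]<.7)&(abs(Q[...,1])<.3)]))
b=roi&(hsv[...,0]>100)&(hsv[...,0]<125)&(hsv[...,1]>130)
m=b&(Z>.005)&(Z<.03); r=cv2.minAreaRect(P[m][:,:2].astype(np.float32)*1000);print("base",r,cv2.boxPoints(r).round(1).tolist())
```

```text
(0.006, 0.015) [232.  133.1] [ 17  30 121] [0.6879 0.027  0.0131] [0.642 0.009 0.008] [0.71  0.045 0.015]
(0.006, 0.015) [196.1 145.3] [ 11  40 117] [0.6635 0.108  0.0131] [0.601 0.096 0.009] [0.691 0.12  0.015]
(0.006, 0.015) [331.5 142.6] [18  8 35] [ 0.6619 -0.1974  0.0104] [ 0.653 -0.216  0.006] [ 0.67  -0.178  0.015]
(0.006, 0.015) [223.5 173.8] [ 32  34 318] [0.5915 0.0453 0.0134] [0.565 0.014 0.009] [0.64  0.083 0.015]
(0.006, 0.015) [360.5 168.5] [ 18  18 243] [ 0.602  -0.2593  0.0095] [ 0.582 -0.279  0.006] [ 0.621 -0.24   0.014]
(0.006, 0.015) [246.2 179.3] [ 8 28 53] [ 0.578  -0.0038  0.0129] [ 0.549 -0.012  0.007] [0.61  0.003 0.015]
(0.006, 0.015) [293.7 182.3] [ 18  18 236] [ 0.5725 -0.1105  0.0096] [ 0.552 -0.129  0.006] [ 0.591 -0.091  0.014]
(0.006, 0.015) [204.1 187. ] [ 5 17 29] [0.5636 0.0899 0.0123] [0.545 0.085 0.008] [0.581 0.094 0.015]
(0.006, 0.015) [329.3 199.4] [ 18  18 248] [ 0.5336 -0.1877  0.0094] [ 0.514 -0.208  0.006] [ 0.552 -0.169  0.014]
(0.006, 0.015) [253.8 210.5] [10 31 56] [ 0.5085 -0.0207  0.0134] [ 0.478 -0.029  0.008] [ 0.545 -0.01   0.015]
(
[... 2687 characters left out ...]
28]
(0.1, 0.128) [167.7 108.1] [ 41  22 247] [0.714  0.1541 0.113 ] [0.706 0.121 0.1  ] [0.749 0.2   0.128]
(0.128, 0.15) [273.6  91.9] [36  9 57] [ 0.7386 -0.062   0.1359] [ 0.734 -0.101  0.129] [ 0.749 -0.03   0.14 ]
(0.128, 0.15) [180.7 100.1] [ 9 19 45] [0.7184 0.1218 0.1408] [0.709 0.121 0.128] [0.749 0.134 0.15 ]
(0.128, 0.15) [215.8 152. ] [ 18  17 246] [0.6173 0.0533 0.1355] [0.601 0.037 0.131] [0.634 0.072 0.139]
bench z 0.0003413066939035314 0.0006662510347613115
base ((579.3841552734375, 44.49855041503906), (246.38369750976562, 97.43871307373047), 13.347073554992676) [[448.29998779296875, 63.5], [470.79998779296875, -31.299999237060547], [710.5, 25.5], [688.0, 120.30000305175781]]
```

View pics/crop1.png

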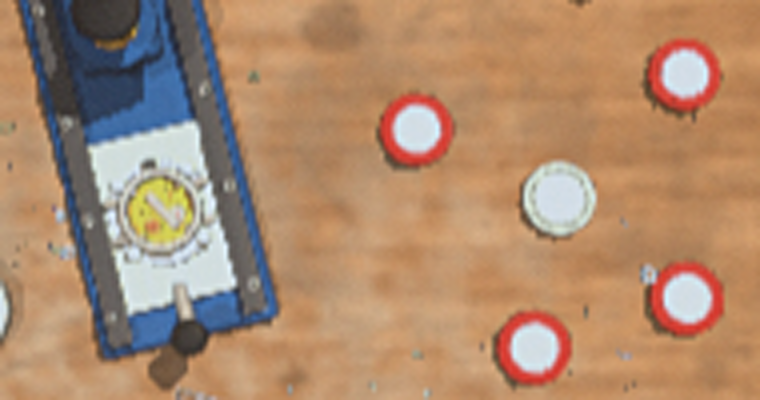

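The crop shows the plain steel disc at (559,200) with no red ring, at about world (0.534,-0.188), so it is the one meant. The press yaw is about 0.233 and the plunger axis about (0.618,0.0535). I'll move over the back with the tool yaw aligned to the press.

>>> servo_tool(plan=[[100,0,0,0,0,0,0.121],[64,0.05,-0.03,0,0,0,0],[64,0.05,-0.03,0,0,0,0],[64,0.05,-0.03,0,0,0,0],[64,0.05,-0.03,0,0,0,0],[64,0.05,-0.03,0,0,0,0],[64,0.05,-0.03,0.02,0,0,0],[64,0.05,-0.03,0.02,0,0,0]])

```text
time_s: 1.1
ee_pos: [0.484, -0.2288, 0.1649]
eef_rot: [3.141, -0.0, 0.234]
force: [0.9, -1.1, 0.8]
grip_width: 0.0599
grip_force: 0.0
```

>>> servo_tool(plan=[[64,0.03,-0.015,0.01,0,0,0],[64,0.03,-0.015,0.005,0,0,0],[64,0,0,0,0,0,0],[64,0,0,0,0,0,0],[64,0,0,0,0,0,0],[64,0,0,0,0,0,0],[64,0,0,0,0,0,0],[64,0,0,0,0,0,0]])

```text
time_s: 2.1
ee_pos: [0.5342, -0.1874, 0.1505]
eef_rot: [3.142, -0.0, 0.234]
force: [-0.4, 0.3, 1.1]
grip_width: 0.0603
grip_force: 0.0
```

```bash
cat >> h.py <<'E'
from scipy.spatial.transform import Rotation as Ro
def tcp():
    o=ctrl.get_obs();return np.array(o["ee_pos"]),Ro.from_euler("xyz",o["eef_rot"]).as_matrix(),o
def to(target):   # shift in tool axes to a world point
    p,R,o=tcp();return R.T@(np.array(target)-p)
def wray(c,uv):   # fisheye rays in world
    K=c["mtx"];uv=np.atleast_2d(uv).astype(float)
    x=(uv[:,0]-K[0,2])/K[0,0];y=(uv[:,1]-K[1,2])/K[1,1];r=np.hypot(x,y)+1e-12
    d=np.stack([np.sin(r)*x/r,-np.sin(r)*y/r,-np.cos(r)],-1)
    return c["pose"][:3,3],d@c["pose"][:3,:3].T
def wplane(c,uv,z):
    o,d=wray(c,uv);return o+d*((z-o[2])/d[:,2])[:,None]
E
python3 - <<'E'
from h import *
p,R,o=tcp();print(o["time_s"],p,o["eef_rot"],o["grip_width"],o["force"])
w=ctrl.camera("wrist");np.savez("w0.npz",**w)
print(w["mtx"],w["pose"].round(4),R.T@(w["pose"][:3,3]-p))
cv2.imwrite("pics/w0.png",w["pixels"][:,:,::-1])
print(to([.5336,-.1877,.005]))
E
```

```text
2.1 [ 0.5342289  -0.18740372  0.15053142] [ 3.14151230e+00 -7.37854311e-05  2.33612418e-01] 0.06029069282890865 [-0.37567648  0.34083556  1.10105565]
[[297.31863964   0.         254.1910169 ]
 [  0.         297.31863964 192.31538683]
 [  0.           0.           1.        ]] [[ 2.313e-01  9.393e-01  2.535e-01  6.086e-01]
 [-9.729e-01  2.234e-01  5.980e-02 -1.710e-01]
 [-4.000e-04 -2.605e-01  9.655e-01  3.293e-01]
 [ 0.000e+00  0.000e+00  0.000e+00  1.000e+00]] [ 0.07612515  0.00130214 -0.17879267]
[-0.00069901  0.00019911  0.14546394]
```

View pics/w0.png

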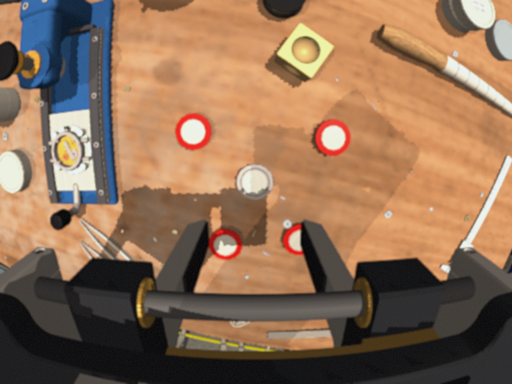

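The wrist view shows the steel back at (254,181), between the fingertips at about (195,230) and (310,230). The case is at (68,150) in its nest. I'll measure the back here, then visit the case at the same relative height so that calibration bias cancels.

```bash
cat >> h.py <<'E'
def rimfit(pts):
    """circle fit, robust: least squares then trim"""
    from scipy.optimize import least_squares
    f=lambda q:np.hypot(pts[:,0]-q[0],pts[:,1]-q[1])-q[2]
    r=least_squares(f,[*np.median(pts,0),.02],loss="soft_l1",f_scale=.0005);return r.x,np.abs(f(r.x)).mean()
E
python3 - <<'E'
from h import *
w=dict(np.load("w0.npz"));hsv=cv2.cvtColor(w["pixels"],cv2.COLOR_RGB2HSV)
m=(hsv[...,1]<75);m[:155]=0;m[205:]=0;m[:,:225]=0;m[:,285:]=0
n,l,st,c=cv2.connectedComponentsWithStats(m.astype(np.uint8));i=1+st[1:,4].argmax();print(st[i],c[i])
cn=max(cv2.findContours((l==i).astype(np.uint8),0,cv2.CHAIN_APPROX_NONE)[0],key=len)[:,0]
P=wplane(w,cn,.0095)[:,:2];x,e=rimfit(P);print(x,e,x[2]*2)
p,R,o=tcp();print("tool-frame",R.T@np.array([*(x[:2]-p[:2]),0]))
cx=np.array([.6180,.0535])-.0945*np.array([np.cos(.2336),np.sin(.2336)]);print(cx,to([*cx,.1785]))
E
```

```text
[ 236  164   38   36 1045] [254.13588517 181.30717703]
[ 0.53653051 -0.18794849  0.01993012] 0.0002789352435174317 0.039860240983862705
tool-frame [ 2.09274870e-03  1.11762821e-03 -3.62926883e-08]
[0.52606668 0.03162502] [ 0.04275584 -0.21491166 -0.0280339 ]
```

>>> servo_tool(plan=[[64,0.01,-0.05,-0.015,0,0,0],[64,0.01,-0.05,-0.013,0,0,0],[64,0.01,-0.055,0,0,0,0],[64,0.0127,-0.06,0,0,0,0],[64,0,0,0,0,0,0],[64,0,0,0,0,0,0],[64,0,0,0,0,0,0],[64,0,0,0,0,0,0]])

```text
time_s: 3.15
ee_pos: [0.5261, 0.0308, 0.1784]
eef_rot: [-3.142, 0.0, 0.232]
force: [-0.1, -0.4, 0.9]
grip_width: 0.0602
grip_force: 0.0
```

Run:
```python
from h import *
p,R,o=tcp();print(o["time_s"],p,o["eef_rot"])
w=ctrl.camera("wrist");np.savez("w1.npz",**w)
cv2.imwrite("pics/w1.png",cv2.resize(w["pixels"][60:300,120:390],None,fx=2.5,fy=2.5,interpolation=cv2.INTER_CUBIC)[:,:,::-1])
```

```text
3.15 [0.52610459 0.03075775 0.17838613] [-3.14157673e+00  1.16318009e-04  2.32186910e-01]
```

View pics/w1.png

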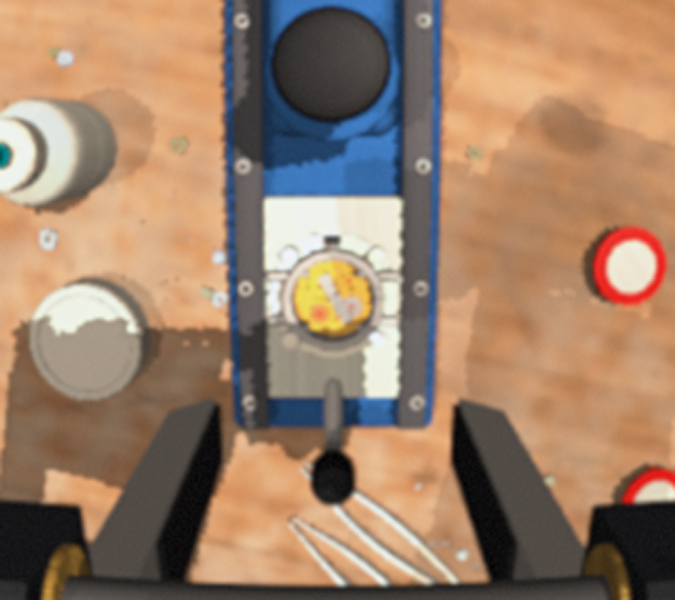

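The wrist crop shows the case rim centred near crop (333,298), which is raw (253,179). The knob is at (331,64) and the carriage grip at (333,478), and the press is aligned with the tool. Next I'll measure the rim using depth and rays.

Run:
```python
from h import *
p,R,o=tcp()
w=dict(np.load("w1.npz"));z=w["z_map"]
v,u=np.mgrid[150:212,220:290];uv=np.stack([u.ravel(),v.ravel()],-1)
oo,d=wray(w,uv);ax=-w["pose"][:3,2];P=oo+d*(z[v,u].ravel()/(d@ax))[:,None]
Z=P[:,2].reshape(v.shape)*1000
for r in range(4,58,2): print(150+r,"".join("%3d"%x for x in Z[r,6:62:2]))
m=(P[:,2]>.0355)&(P[:,2]<.043)
Q=P[m];print(m.sum(),Q[:,2].mean())
q=(R.T@(wplane(w,uv[m],.038)-[p[0],p[1],.038]).T).T[:,:2]
h=cv2.convexHull((q*1e5).astype(np.int32))
print(cv2.minEnclosingCircle((q*1000).astype(np.float32)),q.min(0),q.max(0))
# knob black + flat grip in tool frame
hsv=cv2.cvtColor(w["pixels"],cv2.COLOR_RGB2HSV)
for (a,b,c,e,zz,nm) in((60,115,225,280,.1345,"knob"),(235,265,240,266,.074,"grip")):
    mm=np.zeros(z.shape,np.uint8);mm[a:b,c:e]=hsv[a:b,c:e,2]<75
    n,l,st,cc=cv2.connectedComponentsWithStats(mm);i=1+st[1:,4].argmax()
    cn=max(cv2.findContours((l==i).astype(np.uint8),0,cv2.CHAIN_APPROX_NONE)[0],key=len)[:,0]
    X=wplane(w,cn,zz)[:,:2];x,er=rimfit(X);print(nm,st[i],x,er)
```

```text
154  24 24 23 23 23 25 24 24 23 25 24 25 31 33 33 31 24 24 24 24 23 22 23 23 23 23 23 27
156  25 22 23 25 23 23 23 24 24 26 24 25 32 34 34 32 24 25 25 25 25 24 24 23 23 23 24 27
158  23 24 23 24 25 27 25 25 25 25 25 25 26 34 34 25 25 26 25 26 25 25 26 26 23 23 24 24
160  23 23 24 23 31 32 34 26 25 26 30 34 35 36 37 36 35 31 25 26 25 32 31 33 24 25 23 23
162  24 24 23 32 32 31 32 25 24 37 36 38 37 37 38 36 37 36 37 29 25 32 33 33 31 23 23 24
164  25 22 24 25 32 32 33 35 36 37 38 36 36 31 29 37 36 37 37 36 35 31 31 32 25 23 24 23
166  24 24 23 24 26 25 36 37 36 37 31 30 30 27 28 28 29 29 36 36 38 34 25 25 25 25 23 25
168  24 31 31 31 31 31 38 38 36 30 29 29 30 29 29 29 30 29 29 38 37 37 31 31 30 29 30 24
170  24 32 32 33 33 36 39 29 37 29 30 30 32 30 30 28 30 30 30 38 30 36 37 33 34 32 33 25
172  24 25 24 25 35 37 37 29 29 29 32 31 31 31 28 30 29 30 29 29 28 37 37 37 26 25 25 23
174  24 25 25 25 37 35 28 29 29 30 31 31 31 32 31 28 30 30 29 31 30 30 37 37 25 24 24 24
176  23 24 25 26 37 37 30 30 29 30 30 29 31 31 33 31 31 29 29 30 29 30 39 38 25 26 24 24
178  23 26 25 24 38 37 30 28 31 
[... 913 characters left out ...]
 38 26 24 25 31 32 32 25 25 24 27
200  27 24 24 24 24 24 23 23 26 25 23 25 24 25 25 26 24 25 24 25 24 24 23 24 23 23 23 26
202  27 23 23 25 24 24 23 24 23 25 23 25 24 25 24 25 26 23 24 23 23 23 23 24 24 23 23 27
204  28 23 23 22 23 23 24 24 24 24 24 24 24 22 23 24 23 23 23 23 24 22 23 24 24 23 24 26
206  27 24 23 23 26 24 23 24 23 23 24 24 25 23 23 25 24 25 22 22357 24 24 23 24 24 23 27
478 0.03738564484125733
((6.612637042999268, 0.27956804633140564), 25.127073287963867) [-0.01780849 -0.02216434] [0.03172625 0.02209894]
knob [ 228   63   48   46 1453] [0.62084578 0.0539508  0.01706381] 0.00022729138301543243
grip [245 236  16  25 298] [0.46408993 0.01665404 0.01053041] 0.0018048858944265237
```

Run:
```python
from h import *
p,R,o=tcp();w=dict(np.load("w1.npz"));z=w["z_map"]
v,u=np.mgrid[150:212,220:290];uv=np.stack([u.ravel(),v.ravel()],-1)
oo,d=wray(w,uv);ax=-w["pose"][:3,2];P=oo+d*(z[v,u].ravel()/(d@ax))[:,None]
q=(R.T@(wplane(w,uv,.038)-[p[0],p[1],.038]).T).T[:,:2]
m=(P[:,2]>.0355)&(P[:,2]<.042);m&=np.hypot(q[:,0]-.0025,q[:,1])<.0245
for k in range(3):
    x,e=rimfit(q[m]);print(x,e,m.sum()); rr=np.hypot(*(q-x[:2]).T);m=(P[:,2]>.0352)&(P[:,2]<.042)&(rr>.0175)&(rr<.0235)
cw=p[:2]+(R@[*x[:2],0])[:2];print("case world (wrist)",cw)
print("knob tool",R.T@np.array([.62085-p[0],.05395-p[1],0]),"-> case to knob",np.hypot(*(np.array([.62085,.05395])-cw)))
# same depth trick for the back (from w0)
w=dict(np.load("w0.npz"));z=w["z_map"];v,u=np.mgrid[155:208,222:288];uv=np.stack([u.ravel(),v.ravel()],-1)
oo,d=wray(w,uv);P=oo+d*(z[v,u].ravel()/(d@-w["pose"][:3,2]))[:,None]
m=(P[:,2]>.006)&(P[:,2]<.016);print("z",np.median(P[m,2]))
mm=m.reshape(v.shape).astype(np.uint8);n,l,st,c=cv2.connectedComponentsWithStats(mm);i=1+st[1:,4].argmax()
X=wplane(w,uv[(l==i).ravel()],.0105)[:,:2];print("back",X.mean(0),2*np.sqrt(np.linalg.eigvalsh(np.cov(X.T)))*2)
x,e=rimfit(wplane(w,max(cv2.findContours((l==i).astype(np.uint8),0,1)[0],key=len)[:,0]+[222,155],.0105)[:,:2]);print(x,e)
```

```text
[3.88283730e-03 3.26485109e-05 2.05912085e-02] 0.001220533166461345 476
[3.93000190e-03 2.88591035e-05 2.06888651e-02] 0.0011352147102330898 466
[3.93689071e-03 3.59573895e-05 2.06839460e-02] 0.001139700006934703 467
case world (wrist) [0.52993263 0.03180415]
knob tool [ 9.75106121e-02 -5.68523606e-04 -1.07740888e-05] -> case to knob 0.09357567445445703
z 0.010197367966130855
back [ 0.53690644 -0.18855625] [0.04040986 0.04073492]
[ 0.53671015 -0.18859233  0.01977169] 0.0002956911344740793
```

>>> servo_tool(plan=[[64,-0.01,0.05,0,0,0,0],[64,-0.01,0.05,0,0,0,0],[64,-0.01,0.055,0.02,0,0,0],[64,-0.0115,0.06,0.02,0,0,0],[64,0,0,0.05,0,0,0],[64,0,0,0.05,0,0,0],[64,0,0,0.013,0,0,0],[64,0,0,0,0,0,0]])

```text
time_s: 4.2
ee_pos: [0.5356, -0.1855, 0.0265]
eef_rot: [-3.142, 0.0, 0.234]
force: [-0.1, -0.5, 0.7]
grip_width: 0.0595
grip_force: 0.0
```

Run:
```python
from h import *
p,R,o=tcp();print(p,o["eef_rot"],to([.5352,-.1882,.005]))
```

```text
[ 0.53561783 -0.18551519  0.02653909] [-3.14155377e+00  6.86160397e-05  2.33660437e-01] [-0.00102664  0.00251594  0.02153906]
```

>>> servo_tool(plan=[[64,-0.001,0.0025,0.005,0,0,0],[64,0,0,0.01,0,0,0],[64,0,0,0.0065,0,0,0],[64,0,0,0,0,0,0],[38,0,0,0,0,0,0],[30,0,0,0,0,0,0],[30,0,0,0,0,0,0],[30,0,0,0,0,0,0]], force=12)

```text
time_s: 5.2
ee_pos: [0.5352, -0.188, 0.0047]
eef_rot: [3.141, -0.0, 0.234]
force: [-0.1, 0.1, 2.2]
grip_width: 0.0402
grip_force: 12.0
```

Run:
```python
from h import *
p,R,o=tcp();print(p,o["eef_rot"],o["grip_width"],o["grip_force"],o["force"])
```

```text
[ 0.53516237 -0.1880282   0.00473861] [ 3.14134452e+00 -3.77070395e-04  2.33804095e-01] 0.040207686852795764 12.000194638967514 [-0.06731239  0.11898472  2.16485054]
```

Flange gripped (40.2 mm). I'll lift and check how it sits in the hand.

>>> servo_tool(plan=[[30,0,0,-0.02,0,0,0],[30,0,0,-0.05,0,0,0],[30,0,0,-0.055,0,0,0],[30,0.01,-0.05,0,0,0,0],[30,0.01,-0.05,0,0,0,0],[30,0.01,-0.05,0,0,0,0],[30,0.01,-0.05,0,0,0,0],[30,0,0,0,0,0,0]])

```text
time_s: 6.2
ee_pos: [0.5273, 0.0185, 0.1296]
eef_rot: [-3.141, -0.0, 0.238]
force: [-0.6, -0.3, -0.8]
grip_width: 0.04
grip_force: 12.0
```

Run:
```python
from h import *
p,R,o=tcp();print(o["time_s"],p,o["eef_rot"],o["grip_width"],o["grip_force"])
w=ctrl.camera("wrist");np.savez("w2.npz",**w)
cv2.imwrite("pics/w2.png",cv2.resize(w["pixels"][130:330,150:360],None,fx=3,fy=3,interpolation=cv2.INTER_CUBIC)[:,:,::-1])
z=w["z_map"];v,u=np.mgrid[170:260,200:310];uv=np.stack([u.ravel(),v.ravel()],-1)
oo,d=wray(w,uv);P=oo+d*(z[v,u].ravel()/(d@-w["pose"][:3,2]))[:,None]
q=(P-p)@R
m=(abs(q[:,2]+.0055)<.005)&(abs(q[:,1])<.019)
print(m.sum(),np.median(q[m],0),q[m].min(0),q[m].max(0))
A=np.c_[q[m][:,:2],np.ones(m.sum())];print("tilt",np.linalg.lstsq(A,q[m][:,2],rcond=None)[0])
# left/right visible finger inner faces at the flange height
```

```text
6.2 [0.52728001 0.01850801 0.12956809] [-3.14134824e+00 -7.97959471e-06  2.37578719e-01] 0.04002613655904728 12.000202238559723
2809 [ 0.00278701  0.0004742  -0.00546021] [-0.01678891 -0.0189932  -0.01002446] [ 0.02136918  0.01898508 -0.00150276]
tilt [ 0.00500236  0.00010595 -0.00545703]
```

View pics/w2.png

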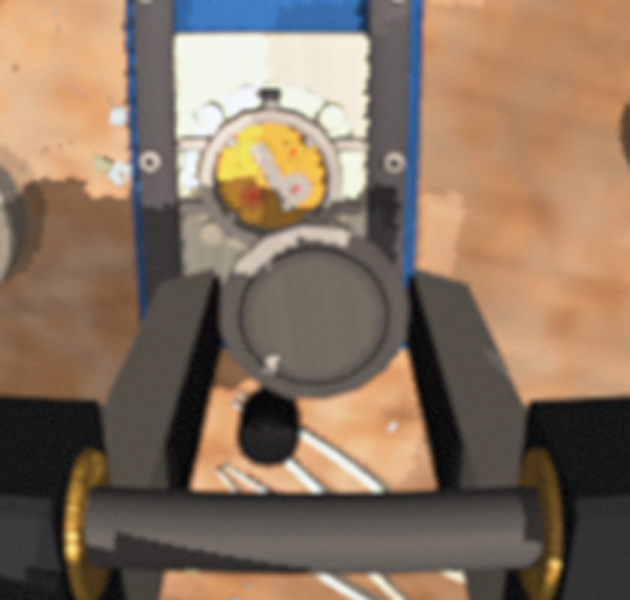

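The crop shows the back held level at (313,312) between the fingers, with the case open at (272,178). I'll fit the held disc's centre and recompute the placement target.

Run:
```python
from h import *
p,R,o=tcp()
w=dict(np.load("w2.npz"));z=w["z_map"]
def pts(r0,r1,c0,c1):
    v,u=np.mgrid[r0:r1,c0:c1];uv=np.stack([u.ravel(),v.ravel()],-1);oo,d=wray(w,uv)
    return uv,oo+d*(z[v,u].ravel()/(d@-w["pose"][:3,2]))[:,None]
uv,P=pts(190,275,215,295);q=(P-p)@R
m=(abs(q[:,2]+.0055)<.003)
qq=((wplane(w,uv,p[2]+.0055)-p)@R)[:,:2]
# edge: rays over front (+x) arc, not near fingers
th=np.linspace(-1.1,1.1,45);c=np.array([.0023,.0003]);E=[]
for t in np.r_[th,th+np.pi]:
    dd=qq-c;al=dd@[np.cos(t),np.sin(t)];pe=abs(dd@[-np.sin(t),np.cos(t)])
    s=m&(pe<.0006)&(al>0)&(al<.024)
    if s.any(): E.append(c+al[s].max()*np.array([np.cos(t),np.sin(t)]))
E=np.array(E);b,e=rimfit(E);print("held back",b,e)
uv,P=pts(150,225,200,285)
q=((wplane(w,uv,.038)-p)@R)[:,:2];m=(P[:,2]>.0355)&(P[:,2]<.042)
g=(np.array([.5299,.0318])-p[:2])@R[:2,:2];print("prior case",g)
for k in range(4):
    rr=np.hypot(*(q-g).T);s=m&(rr>.0172)&(rr<.024)
    x,e=rimfit(q[s]);g=x[:2]
print("case now",x,e,s.sum(),"shift",g-b[:2]); 
# prediction by equal-pose displacement
T=np.array([.53516,-.18803])+np.array([.5299-.5368,.0318+.1886]);print("target pred",T,(T-p[:2])@R[:2,:2])
```

```text
held back [ 0.00177462 -0.00037834  0.02000953] 0.0002131796959894933
prior case [ 0.00584464 -0.01394134]
case now [ 0.00598539 -0.01399411  0.02058054] 0.0011796013326903425 548 shift [ 0.00421077 -0.01361577]
target pred [0.52826 0.03237] [ 0.00438358 -0.01487932]
```

>>> servo_tool(plan=[[30,0.0043,-0.0138,0,0,0,0.004],[30,0,0,0.03,0,0,0],[30,0,0,0.03,0,0,0],[30,0,0,0.0095,0,0,0],[30,0,0,0,0,0,0],[30,0,0,0,0,0,0],[30,0,0,0,0,0,0],[30,0,0,0,0,0,0]])

```text
time_s: 7.25
ee_pos: [0.5288, 0.0303, 0.0605]
eef_rot: [3.141, -0.001, 0.23]
force: [-0.1, -0.1, -2.1]
grip_width: 0.0402
grip_force: 12.0
```

Run:
```python
from h import *
p,R,o=tcp();print(o["time_s"],p,o["eef_rot"],o["force"])
G=np.array([.52728,.01851]);a=.23758;c,s=np.cos(a),np.sin(a)
T=G+.0043*np.array([c,s])-.0138*np.array([s,-c]);print(T,to([*T,.042]))
```

```text
7.25 [0.52879508 0.03028718 0.06051178] [ 3.14141294e+00 -8.15434985e-04  2.29764754e-01] [-0.09802051 -0.07361354 -2.05234358]
[0.52821137 0.03293437] [ 1.94251599e-05 -2.71388862e-03  1.85113109e-02]
```

>>> servo_tool(plan=[[30,0,-0.0027,0,0,0,0],[30,0,0,0.006,0,0,0],[30,0,0,0,0,0,0],[30,0,0,0,0,0,0],[30,0,0,0,0,0,0],[30,0,0,0,0,0,0],[30,0,0,0,0,0,0],[30,0,0,0,0,0,0]])

```text
time_s: 8.25
ee_pos: [0.528, 0.0329, 0.054]
eef_rot: [-3.142, -0.0, 0.23]
force: [-0.8, -0.1, -0.5]
grip_width: 0.04
grip_force: 12.0
```

Run:
```python
from h import *
p,R,o=tcp();print(o["time_s"],p,o["eef_rot"],o["force"])
w=ctrl.camera("wrist");np.savez("w3.npz",**w);z=w["z_map"]
p,R,o=tcp();print(p)
v,u=np.mgrid[170:300,190:320];uv=np.stack([u.ravel(),v.ravel()],-1);oo,d=wray(w,uv)
P=oo+d*(z[v,u].ravel()/(d@-w["pose"][:3,2]))[:,None]
q=(P-p)@R;m=abs(q[:,2]+.0058)<.003
qq=((wplane(w,uv,p[2]+.0058)-p)@R)[:,:2];c=np.array([.0018,0]);E=[]
for t in np.r_[np.linspace(-1.1,1.1,45),np.linspace(-1.1,1.1,45)+np.pi]:
    dd=qq-c;al=dd@[np.cos(t),np.sin(t)];pe=abs(dd@[-np.sin(t),np.cos(t)]);s=m&(pe<.0006)&(al>0)&(al<.024)
    if s.any(): E.append(c+al[s].max()*np.array([np.cos(t),np.sin(t)]))
print("held",rimfit(np.array(E)))
q=((wplane(w,uv,.038)-p)@R)[:,:2];m=(P[:,2]>.0355)&(P[:,2]<.0405)
g=np.array([.002,0.])
from scipy.optimize import least_squares
for k in range(5):
    rr=np.hypot(*(q-g).T);s=m&(rr>.0175)&(rr<.0245)
    g=least_squares(lambda x:np.hypot(*(q[s]-x).T)-.0212,g,loss="soft_l1",f_scale=.001).x
print("case",g,s.sum(),q[s].min(0),q[s].max(0))
cv2.imwrite("pics/w3.png",cv2.resize(w["pixels"][150:310,150:360],None,fx=3.5,fy=3.5,interpolation=cv2.INTER_CUBIC)[:,:,::-1])
```

```text
8.25 [0.52797265 0.03288552 0.05401706] [-3.14159009e+00 -3.89461704e-05  2.29734592e-01] [-0.76978875 -0.08355841 -0.45371964]
[0.52793547 0.03291489 0.05401024]
held (array([0.00175112, 0.0012471 , 0.01994943]), np.float64(0.00018463282244183691))
case [0.00091826 0.00138687] 596 [-0.00029555 -0.02139574] [0.02449253 0.02352746]
```

View pics/w3.png

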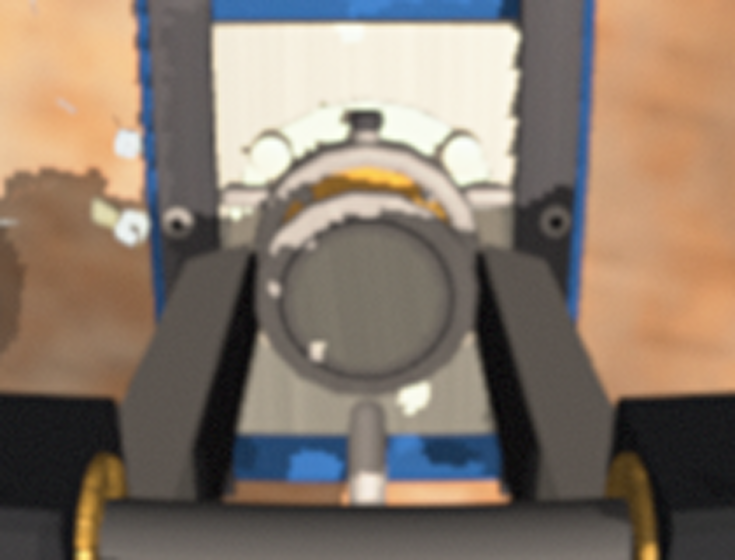

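The crop shows the held back at (367,300), centred over the case arc at (367,150–240) to within about 0.3 mm. Lowering it now.

>>> servo_tool(plan=[[30,0,0,0.004,0,0,0],[30,0,0,0.004,0,0,0],[30,0,0,0.002,0,0,0],[30,0,0,0.001,0,0,0],[30,0,0,0.001,0,0,0],[30,0,0,0.0005,0,0,0],[30,0,0,0,0,0,0],[30,0,0,0,0,0,0]])

```text
time_s: 9.3
ee_pos: [0.528, 0.0329, 0.0416]
eef_rot: [3.142, -0.0, 0.23]
force: [-1.1, -0.4, -0.3]
grip_width: 0.04
grip_force: 12.0
```

>>> servo_tool(plan=[[30,0,0,0.0005,0,0,0],[30,0,0,0.0004,0,0,0],[30,0,0,0,0,0,0],[30,0,0,0,0,0,0],[48,0,0,0,0,0,0],[60,0,0,0,0,0,0],[64,0,0,0,0,0,0],[64,0,0,0,0,0,0]])

```text
time_s: 10.3
ee_pos: [0.528, 0.0329, 0.0406]
eef_rot: [-3.142, -0.0, 0.23]
force: [0.2, -0.0, -0.5]
grip_width: 0.0599
grip_force: 0.0
```

>>> servo_tool(plan=[[64,0,0,-0.005,0,0,0],[64,0,0,-0.03,0,0,0],[64,0,0,-0.045,0,0,0],[64,0,0,-0.045,0,0,0],[64,-0.03,0,-0.015,0,0,0],[64,0,0,0,0,0,0],[64,0,0,0,0,0,0],[64,0,0,0,0,0,0]])

```text
time_s: 11.3
ee_pos: [0.4989, 0.0262, 0.1799]
eef_rot: [-3.141, 0.001, 0.23]
force: [0.8, 0.2, -1.2]
grip_width: 0.06
grip_force: 0.0
```

Run:
```python
from h import *
w=ctrl.camera("wrist");z=w["z_map"];p,R,o=tcp();print(o["time_s"],p,o["force"])
v,u=np.mgrid[90:230,190:320];uv=np.stack([u.ravel(),v.ravel()],-1);oo,d=wray(w,uv)
P=oo+d*(z[v,u].ravel()/(d@-w["pose"][:3,2]))[:,None]
g=np.array([.5299,.0318]);m=(np.hypot(*(P[:,:2]-g).T)<.017)
A=np.c_[P[m,:2]-g,np.ones(m.sum())];k=np.linalg.lstsq(A,P[m,2],rcond=None)[0];print("top plane",k,m.sum(),np.median(P[m,2]))
m=(P[:,2]>.0415)&(P[:,2]<.055)&(np.hypot(*(P[:,:2]-g).T)<.028)
q=P[m][:,:2];print("centre",q.mean(0),q.min(0),q.max(0))
cv2.imwrite("pics/w4.png",cv2.resize(w["pixels"][60:260,150:360],None,fx=3,fy=3,interpolation=cv2.INTER_CUBIC)[:,:,::-1])
# grip knob by depth
t=ctrl.camera("top");Q=cloud(t).reshape(-1,3)
for lo,hi,c,r in((.07,.082,(.4563,.0147),.02),(.128,.145,(.6173,.0533),.025)):
    s=(Q[:,2]>lo)&(Q[:,2]<hi)&(np.hypot(*(Q[:,:2]-c).T)<r);print("top",Q[s].mean(0),(Q[s].min(0)+Q[s].max(0))/2,s.sum())
vv,uu=np.mgrid[0:300,180:330];uv=np.stack([uu.ravel(),vv.ravel()],-1);oo,d=wray(w,uv);P=oo+d*(z[vv,uu].ravel()/(d@-w["pose"][:3,2]))[:,None]
for lo,hi,c,r in((.07,.08,(.459,.0147),.02),(.128,.145,(.620,.0535),.025)):
    s=(P[:,2]>lo)&(P[:,2]<hi)&(np.hypot(*(P[:,:2]-c).T)<r)
    if s.any(): print("wrist",P[s].mean(0),(P[s].min(0)+P[s].max(0))/2,P[s].max(0)-P[s].min(0),s.sum())
```

```text
11.35 [0.4988737  0.02616121 0.17994745] [-0.61068109 -0.08547105  0.01519593]
top plane [-0.03550698 -0.0029362   0.0454843 ] 795 0.04547987311464802
centre [0.53013532 0.03179745] [0.50941782 0.01141603] [0.5501283  0.05229202]
top [0.45604616 0.0150071  0.0753943 ] [0.45650817 0.01465865 0.07507757] 69
top [0.6173946  0.05357359 0.13531066] [0.61757832 0.05433827 0.1348516 ] 246
wrist [0.46096928 0.01543448 0.07530688] [0.45999661 0.01519645 0.07382792] [0.01842304 0.01924715 0.00764832] 269
wrist [0.62044599 0.05340212 0.1362122 ] [0.6211823  0.05352256 0.13561163] [0.03544654 0.03554854 0.0079567 ] 1689
```

View pics/w4.png

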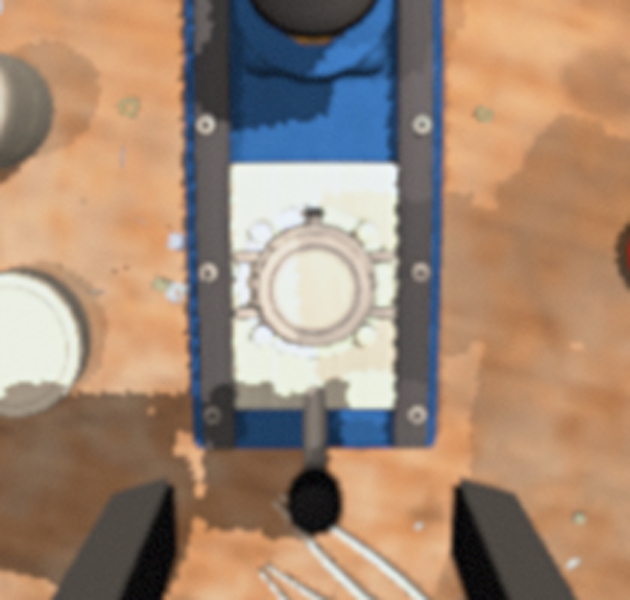

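The crop shows the steel back lying flat side up in the case, concentric at (313,290), about 0.3 mm off centre with its flange about 4 mm above the rim. Next is the carriage grip at (314,500).

>>> servo_tool(plan=[[64,-0.042,0.0017,0,0,0,0],[64,0,0,0.03,0,0,0],[64,0,0,0.05,0,0,0],[64,0,0,0.03,0,0,0],[64,0,0,0.014,0,0,0],[64,0,0,0,0,0,0],[64,0,0,0,0,0,0],[64,0,0,0,0,0,0]])

```text
time_s: 12.4
ee_pos: [0.4588, 0.0148, 0.0575]
eef_rot: [3.141, -0.002, 0.23]
force: [0.6, 0.1, 0.3]
grip_width: 0.0604
grip_force: 0.0
```

>>> servo_tool(plan=[[40,0,0,0,0,0,0],[30,0,0,0,0,0,0],[22,0,0,0,0,0,0],[15,0,0,0,0,0,0],[15,0,0,0,0,0,0],[15,0,0,0,0,0,0],[15,0,0,0,0,0,0],[15,0,0,0,0,0,0]], force=15)

```text
time_s: 13.4
ee_pos: [0.4578, 0.0161, 0.0565]
eef_rot: [-3.139, 0.0, 0.23]
force: [-2.5, 12.2, 2.4]
grip_width: 0.0198
grip_force: 15.0
```

>>> servo_tool(plan=[[15,0,-0.0013,0,0,0,0],[15,0,0,0,0,0,0],[15,0.003,0,0,0,0,0],[15,0.005,0,0,0,0,0],[15,0.006,0,0,0,0,0],[15,0.006,0,0,0,0,0],[15,0,0,0,0,0,0],[15,0,0,0,0,0,0]])

```text
time_s: 14.4
ee_pos: [0.478, 0.0209, 0.0566]
eef_rot: [-3.142, -0.001, 0.23]
force: [1.9, 6.0, -1.5]
grip_width: 0.0197
grip_force: 15.0
```

>>> servo_tool(plan=[[15,0.004,-0.0007,0,0,0,0],[15,0.007,0,0,0,0,0],[15,0.007,0,0,0,0,0],[15,0.007,0,0,0,0,0],[15,0.007,0,0,0,0,0],[15,0.007,0,0,0,0,0],[15,0.007,0,0,0,0,0],[15,0.007,0,0,0,0,0]])

```text
time_s: 15.4
ee_pos: [0.5295, 0.0332, 0.0566]
eef_rot: [3.141, -0.0, 0.23]
force: [-1.0, -5.2, 0.8]
grip_width: 0.0195
grip_force: 15.0
```

>>> servo_tool(plan=[[15,0.005,0,0,0,0,0],[15,0.004,0,0,0,0,0],[15,0.003,0,0,0,0,0],[15,0.003,0,0,0,0,0],[15,0.003,0,0,0,0,0],[15,0.002,0,0,0,0,0],[15,0,0,0,0,0,0],[15,0,0,0,0,0,0]])

```text
time_s: 16.4
ee_pos: [0.5489, 0.0379, 0.0566]
eef_rot: [3.141, -0.001, 0.23]
force: [2.6, -3.8, -1.9]
grip_width: 0.0195
grip_force: 15.0
```

>>> servo_tool(plan=[[15,0.001,-0.0003,0,0,0,0],[15,0.0005,0,0,0,0,0],[15,0.0005,0,0,0,0,0],[15,0,0,0,0,0,0],[15,0,0,0,0,0,0],[15,0,0,0,0,0,0],[15,0,0,0,0,0,0],[15,0,0,0,0,0,0]])

```text
time_s: 17.4
ee_pos: [0.5498, 0.0381, 0.0566]
eef_rot: [3.141, 0.001, 0.23]
force: [-5.4, -8.0, 3.9]
grip_width: 0.0196
grip_force: 15.0
```

>>> servo_tool(plan=[[15,0.001,0.0007,0,0,0,0],[15,0.0005,0,0,0,0,0],[15,0,0,0,0,0,0],[15,0,0,0,0,0,0],[15,0,0,0,0,0,0],[15,0,0,0,0,0,0],[15,0,0,0,0,0,0],[15,0,0,0,0,0,0]])

```text
time_s: 18.4
ee_pos: [0.5501, 0.0381, 0.0565]
eef_rot: [-3.141, 0.005, 0.23]
force: [-14.7, -6.6, 10.8]
grip_width: 0.0196
grip_force: 15.0
```

The carriage is against its stop, since force along x rises with no further travel. I'll ease off, release and lift.

>>> servo_tool(plan=[[15,-0.0016,0,0,0,0,0],[15,0,0,0,0,0,0],[40,0,0,0,0,0,0],[50,0,0,0,0,0,0],[50,0,0,-0.01,0,0,0],[50,0,0,-0.04,0,0,0],[50,-0.01,0,-0.05,0,0,0],[50,-0.01,0,-0.05,0,0,0]])

```text
time_s: 19.4
ee_pos: [0.5304, 0.0335, 0.2089]
eef_rot: [-3.142, -0.001, 0.23]
force: [0.9, -0.0, 0.9]
grip_width: 0.0474
grip_force: 0.0
```

>>> servo_tool(plan=[[0,0,0,0,0,0,0],[0,0,0,0,0,0,0],[0,0,0,0,0,0,0],[0,0,0,0,0,0,0],[0,0,0,0,0,0,0],[0,0,0,0,0,0,0],[0,0,0,0,0,0,0],[0,0,0,0,0,0,0]])

```text
time_s: 20.4
ee_pos: [0.5308, 0.0335, 0.2066]
eef_rot: [-3.142, -0.0, 0.23]
force: [-0.2, -1.3, -0.3]
grip_width: 0.0007
grip_force: 0.0
```

Run:
```python
from h import *
w=ctrl.camera("wrist");z=w["z_map"];p,R,o=tcp();print(o["time_s"],p,o["eef_rot"],o["force"],o["grip_width"])
vv,uu=np.mgrid[0:330,150:360];uv=np.stack([uu.ravel(),vv.ravel()],-1);oo,d=wray(w,uv);P=oo+d*(z[vv,uu].ravel()/(d@-w["pose"][:3,2]))[:,None]
for lo,hi,c,r in((.07,.08,(.552,.037),.02),(.128,.145,(.620,.0535),.025)):
    s=(P[:,2]>lo)&(P[:,2]<hi)&(np.hypot(*(P[:,:2]-c).T)<r);print("wrist",P[s].mean(0),(P[s].min(0)+P[s].max(0))/2,P[s].max(0)-P[s].min(0),s.sum())
t=ctrl.camera("top");Q=cloud(t).reshape(-1,3)
s=(Q[:,2]>.128)&(Q[:,2]<.145)&(np.hypot(*(Q[:,:2]-[.6173,.0533]).T)<.025);print("top",(Q[s].min(0)+Q[s].max(0))/2)
k=[.619,.0540];print(to([*k,.145]))
s=ctrl.camera("side");cv2.imwrite("pics/s1.png",cv2.resize(s["pixels"][140:240,200:330],None,fx=6,fy=6,interpolation=cv2.INTER_CUBIC)[:,:,::-1])
```

```text
20.45 [0.53080994 0.0334762  0.20661671] [-3.14156766e+00 -5.27823261e-05  2.29771590e-01] [-0.46745796  0.64060532  0.41704855] 0.0005764920911841177
wrist [0.55194774 0.03693286 0.07556694] [0.55125428 0.03683509 0.07435354] [0.01976656 0.01905348 0.00753503] 270
wrist [0.62111281 0.05362909 0.13615913] [0.62127051 0.05350532 0.13528715] [0.03626984 0.03541805 0.00753226] 1423Traceback (most recent call last):
  File "<stdin>", line 7, in <module>
    return umr_minimum(a, axis, None, out, keepdims, initial, where)
ValueError: zero-size array to reduction operation minimum which has no identity
```

Grip to knob measures 71.5 mm, against 72 mm when fully in. Using the grip contact as a robot-frame reference, the plunger is at about (0.6197, 0.0547). I'll hover over it with shut fingers.

>>> servo_tool(plan=[[0,0.03,0,0,0,0,0],[0,0.03,0,0,0,0,0],[0,0.0314,-0.0004,0,0,0,0],[0,0,0,0.03,0,0,0],[0,0,0,0.02,0,0,0],[0,0,0,0.0116,0,0,0],[0,0,0,0,0,0,0],[0,0,0,0,0,0,0]])

```text
time_s: 21.5
ee_pos: [0.6201, 0.0547, 0.1461]
eef_rot: [3.141, -0.001, 0.23]
force: [-0.0, 0.1, 0.0]
grip_width: 0.0001
grip_force: 0.0
```

Run:
```python
from h import *
p,R,o=tcp();print(p,o["force"],to([.6197,.0547,.139]))
s=ctrl.camera("side");cv2.imwrite("pics/s1.png",cv2.resize(s["pixels"][130:240,200:330],None,fx=5,fy=5,interpolation=cv2.INTER_CUBIC)[:,:,::-1])
```

```text
[0.62010612 0.05467227 0.14605736] [-0.01736205  0.08893692  0.03136591] [-0.00039933 -0.00012139  0.00705676]
```

View pics/s1.png

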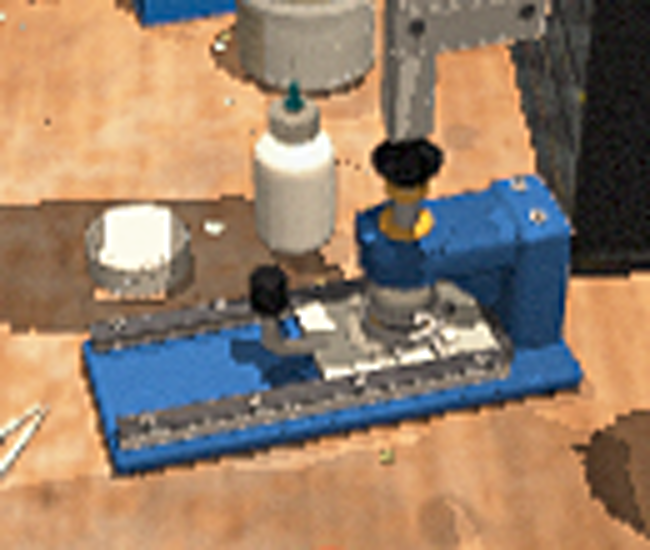

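The crop shows the fingertips centred just above the black knob at (405,155), with the carriage in and the back under the die at (395,315). Pressing in small steps.

>>> servo_tool(plan=[[0,-0.0004,0,0.003,0,0,0],[0,0,0,0.003,0,0,0],[0,0,0,0.003,0,0,0],[0,0,0,0.001,0,0,0],[0,0,0,0.001,0,0,0],[0,0,0,0.001,0,0,0],[0,0,0,0,0,0,0],[0,0,0,0,0,0,0]])

```text
time_s: 22.55
ee_pos: [0.6193, 0.0546, 0.1331]
eef_rot: [3.142, -0.0, 0.23]
force: [-0.9, 1.1, 2.8]
grip_width: 0.0004
grip_force: 1.7
```

>>> servo_tool(plan=[[0,0,0,0.0005,0,0,0],[0,0,0,0.0005,0,0,0],[0,0,0,0.0005,0,0,0],[0,0,0,0.0005,0,0,0],[0,0,0,0.0005,0,0,0],[0,0,0,0.0005,0,0,0],[0,0,0,0,0,0,0],[0,0,0,0,0,0,0]])

```text
time_s: 23.55
ee_pos: [0.6194, 0.0546, 0.1305]
eef_rot: [3.142, -0.001, 0.23]
force: [-3.5, -0.6, 8.4]
grip_width: 0.0007
grip_force: 3.8
```

>>> servo_tool(plan=[[0,0,0,0.0005,0,0,0],[0,0,0,0.0005,0,0,0],[0,0,0,0.0005,0,0,0],[0,0,0,0.0005,0,0,0],[0,0,0,0,0,0,0],[0,0,0,0,0,0,0],[0,0,0,0,0,0,0],[0,0,0,0,0,0,0]])

```text
time_s: 24.55
ee_pos: [0.6194, 0.0546, 0.128]
eef_rot: [3.142, -0.0, 0.23]
force: [1.5, -1.3, 3.5]
grip_width: 0.0002
grip_force: 2.0
```

>>> servo_tool(plan=[[0,0,0,0.0005,0,0,0],[0,0,0,0.0005,0,0,0],[0,0,0,0.0005,0,0,0],[0,0,0,0.0005,0,0,0],[0,0,0,0,0,0,0],[0,0,0,0,0,0,0],[0,0,0,0,0,0,0],[0,0,0,0,0,0,0]])

```text
time_s: 25.55
ee_pos: [0.6195, 0.0546, 0.1265]
eef_rot: [3.141, -0.001, 0.23]
force: [-0.5, -0.2, 7.4]
grip_width: 0.0002
grip_force: 3.9
```

>>> servo_tool(plan=[[0,0,0,0.0005,0,0,0],[0,0,0,0.0005,0,0,0],[0,0,0,0.0005,0,0,0],[0,0,0,0,0,0,0],[0,0,0,0,0,0,0],[0,0,0,0,0,0,0],[0,0,0,0,0,0,0],[0,0,0,0,0,0,0]])

```text
time_s: 26.55
ee_pos: [0.6195, 0.0546, 0.1252]
eef_rot: [3.141, -0.001, 0.23]
force: [-1.6, -1.3, 10.1]
grip_width: 0.0002
grip_force: 4.8
```

>>> servo_tool(plan=[[0,0,0,0.0005,0,0,0],[0,0,0,0.0005,0,0,0],[0,0,0,0.0005,0,0,0],[0,0,0,0,0,0,0],[0,0,0,0,0,0,0],[0,0,0,0,0,0,0],[0,0,0,0,0,0,0],[0,0,0,0,0,0,0]])

```text
time_s: 27.55
ee_pos: [0.6196, 0.0546, 0.124]
eef_rot: [3.141, -0.001, 0.23]
force: [-3.7, 0.1, 11.4]
grip_width: 0.0002
grip_force: 5.7
```

>>> servo_tool(plan=[[0,0,0,0.0004,0,0,0],[0,0,0,0.0004,0,0,0],[0,0,0,0,0,0,0],[0,0,0,0,0,0,0],[0,0,0,0,0,0,0],[0,0,0,0,0,0,0],[0,0,0,0,0,0,0],[0,0,0,0,0,0,0]])

```text
time_s: 28.55
ee_pos: [0.6196, 0.0546, 0.1233]
eef_rot: [3.141, -0.001, 0.23]
force: [-2.9, 0.6, 13.0]
grip_width: 0.0004
grip_force: 6.2
```

```bash
python3 -c "
from h import *
p,R,o=tcp();print(p,o['force'],o['tau'].round(1))"
```

```text
[0.61956191 0.05460141 0.12326109] [-2.90126442  0.55022265 12.98560032] [ -0.1 -57.1 -30.1   0.   -0.8   0. ]
```

>>> servo_tool(plan=[[0,0,0,0.0003,0,0,0],[0,0,0,0,0,0,0],[0,0,0,0,0,0,0],[0,0,0,0,0,0,0],[0,0,0,0,0,0,0],[0,0,0,0,0,0,0],[0,0,0,0,0,0,0],[0,0,0,0,0,0,0]])

```text
time_s: 29.55
ee_pos: [0.6196, 0.0546, 0.123]
eef_rot: [3.141, -0.001, 0.23]
force: [-2.0, 0.2, 12.2]
grip_width: 0.0006
grip_force: 6.3
```

>>> servo_tool(plan=[[0,0,0,0.0003,0,0,0],[0,0,0,0,0,0,0],[0,0,0,0,0,0,0],[0,0,0,0,0,0,0],[0,0,0,0,0,0,0],[0,0,0,0,0,0,0],[0,0,0,0,0,0,0],[0,0,0,0,0,0,0]])

```text
time_s: 30.55
ee_pos: [0.6196, 0.0546, 0.1228]
eef_rot: [3.141, -0.001, 0.23]
force: [-2.4, 0.3, 13.9]
grip_width: 0.0006
grip_force: 6.8
```

>>> servo_tool(plan=[[0,0,0,0.0003,0,0,0],[0,0,0,0,0,0,0],[0,0,0,0,0,0,0],[0,0,0,0,0,0,0],[0,0,0,0,0,0,0],[0,0,0,0,0,0,0],[0,0,0,0,0,0,0],[0,0,0,0,0,0,0]])

```text
time_s: 31.55
ee_pos: [0.6196, 0.0546, 0.1228]
eef_rot: [3.141, -0.001, 0.23]
force: [-3.5, -0.2, 15.7]
grip_width: 0.0001
grip_force: 7.8
```

>>> servo_tool(plan=[[0,0,0,0.0003,0,0,0],[0,0,0,0,0,0,0],[0,0,0,0,0,0,0],[0,0,0,0,0,0,0],[0,0,0,0,0,0,0],[0,0,0,0,0,0,0],[0,0,0,0,0,0,0],[0,0,0,0,0,0,0]])

```text
time_s: 32.55
ee_pos: [0.6197, 0.0546, 0.1227]
eef_rot: [3.141, -0.002, 0.23]
force: [-4.7, -0.3, 17.5]
grip_width: 0.0003
grip_force: 8.8
```

It is solid at the second stop: force rises to 17.5 N with no sink, held for over 0.5 s. I'll let it rise, back off, and check.

>>> servo_tool(plan=[[0,0,0,-0.003,0,0,0],[0,0,0,-0.004,0,0,0],[0,0,0,-0.004,0,0,0],[0,0,0,-0.005,0,0,0],[0,0,0,-0.02,0,0,0],[0,0,0,-0.05,0,0,0],[0,-0.05,0.02,-0.02,0,0,0],[0,-0.05,0.03,0,0,0,0]])

```text
time_s: 33.55
ee_pos: [0.5323, -0.0172, 0.2279]
eef_rot: [3.141, -0.001, 0.231]
force: [1.7, -0.3, -0.1]
grip_width: 0.0004
grip_force: 0.0
```

>>> servo_tool(plan=[[0,-0.05,0.03,0,0,0,0],[0,-0.03,0.03,0,0,0,0],[0,0,0,0,0,0,0],[0,0,0,0,0,0,0],[0,0,0,0,0,0,0],[0,0,0,0,0,0,0],[0,0,0,0,0,0,0],[0,0,0,0,0,0,0]])

```text
time_s: 34.55
ee_pos: [0.4692, -0.0934, 0.227]
eef_rot: [-3.142, 0.0, 0.23]
force: [-0.2, 0.1, -0.8]
grip_width: 0.0002
grip_force: 0.0
```

Run:
```python
from h import *
p,R,o=tcp();print(o["time_s"],p,o["force"])
s=ctrl.camera("side");t=ctrl.camera("top")
cv2.imwrite("pics/s2.png",cv2.resize(s["pixels"][150:235,210:330],None,fx=6.5,fy=6.5,interpolation=cv2.INTER_CUBIC)[:,:,::-1])
Q=cloud(t).reshape(-1,3)
for n,lo,hi,c,r in(("knob",.115,.145,(.6173,.0533),.025),("grip",.068,.082,(.548,.036),.02),("bottle",.05,.13,(.564,.171),.03),("tin",.015,.03,(.474,.145),.035),("cube",.03,.05,(.68,-.204),.035)):
    m=(Q[:,2]>lo)&(Q[:,2]<hi)&(np.hypot(*(Q[:,:2]-c).T)<r);print(n,m.sum(),Q[m].mean(0).round(4),Q[m][:,2].max().round(4))
S=cloud(s).reshape(-1,3)   # back's flange as seen from the side
m=(np.hypot(*(S[:,:2]-[.6185,.0535]).T)<.0225)&(S[:,2]<.06)&(S[:,2]>.03);print("under die",m.sum(),np.histogram(S[m,2]*1000,np.arange(30,61,1))[0])
```

```text
34.55 [ 0.46916964 -0.09337588  0.22695394] [-0.183272    0.05249823 -0.78765993]
knob 245 [0.6174 0.0536 0.1353] 0.1409
grip 72 [0.5473 0.0369 0.0749] 0.0803
bottle 386 [0.5619 0.1688 0.0718] 0.1028
tin 594 [0.474  0.1451 0.0204] 0.0264
cube 362 [ 0.6788 -0.2036  0.0383] 0.0444
under die 137 [ 0  1  1  5  5  1  1  7  9  6 19 21 26  6  2  0  0  0  0  0  0  1  1  3
  2  1  9  3  5  2]
```

View pics/s2.png

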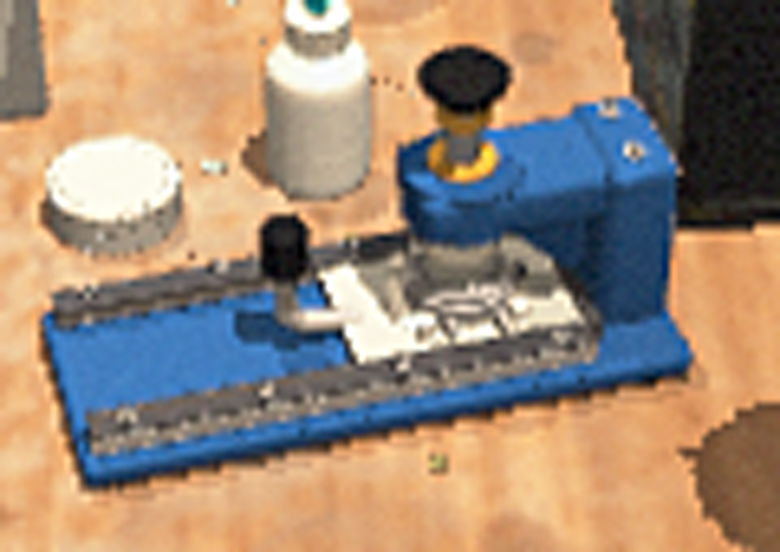

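The crop shows the knob back up at (465,75), the carriage still in with its grip at (283,245), and the back sitting low on the case at (465,300). Its outer face reads about 41.5 mm high, which means it is fully home. The bystanders have not moved, so I'm handing in.

```bash
python3 -c "
from station import ctrl
print(ctrl.hand_in())"
```

```text
the job is handed in; nothing more can be done
None
```

I handed the job in with the watch back snapped home and the carriage fully in; the plunger was held at its second stop (about 17.5 N at most in the readings) and let rise, and the bottle, tin and cube stayed where they were.

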